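# Seat the lens barrel in the sprung V-block

## Task

Lift the steel canister by its arched handle off the sprung V-block, set it down gently, upright and wholly on the round rubber mat, and let go of it. Then lay the long lens barrel from the tray lengthwise and centred in the V-block's groove and let go, so that it settles on both sides of the groove. Finally press it gently down from above so that the sprung block sinks more than half of its 8 mm travel, and finish while holding it pressed like that; leave everything else on the bench where it stands.

Things in the scene. Friction and masses are not known exactly. Their poses are not given: they have to be found in the camera images.
- canister_mid (a point): centre (44 mm above its underside) of a round lidded brushed-steel canister, 80 mm diameter (84 mm over the lid), 88 mm high to the lid, about 0.45 kg, z up; it starts standing on the flat tops of the V-block. Its x axis runs along the handle bar
- canister_handle (a point): middle of the canister's handle bar, 130 mm above its underside: a level round steel bar 10 mm thick, 68 mm long along the canister's x axis, fixed by an upright at each end; 37 mm of free space between bar and lid
- mat: round black rubber mat fixed to the bench, 130 mm diameter, 4 mm thick; origin at the centre of its underside
- tray: grey flat tray fixed to the bench, 130 x 75 mm, 8 mm thick, with two low ridges (12 mm high above the bench) that keep the lens barrel from rolling; origin at the centre of its underside, x along the barrel. Tray and mat stand left and right of the V-block, either way round
- lens_mid (a point): centre of the long lens barrel: black plain cylinder, 48 mm diameter, 90 mm long, about 0.25 kg, silver rings and glass ends; x along its axis. It starts lying in the tray with its axis 32 mm above the bench
- fixture: fixed black base plate of the V-block, 120 x 120 mm, 16 mm thick, origin at the centre of its underside; x along the groove
- vee_seat (a point): where the lens barrel's centre lies when fully seated and centred in the groove (sinks with the block; 68 mm above the bench at rest); x along the groove, z up. Aluminium V-block 50 mm long, 72 mm wide; 90 degree groove, 39 mm wide at the top; its flat tops lie 14 mm below this point, so fingers across the barrel may reach at most 12 mm below its axis. Held tight, the barrel bears on one side only
- vblock (a joint): how far the sprung V-block is pushed straight down, 0 to 0.008 m; the spring starts to give at about 4 N and needs about 1 N more per mm, 12 N at the hard stop
- wellplate: bystander: clear six-well culture plate, 127 x 85 x 20 mm, lying on the bench
- washbottle: bystander: white bottle with blue cap, 68 mm diameter, 170 mm high
- tuberack: bystander: white tube rack, 70 x 190 mm, 73 mm high with its tubes
- short_lens: bystander: short lens barrel standing on end, 30 mm diameter, 45 mm high
- dishes: bystander: stack of three clear round culture dishes, 90 mm diameter, 43 mm high
- tipbox: bystander: grey box with white lid, 80 x 115 x 62 mm
- jar: bystander: small amber jar with white cap, 52 mm diameter, 64 mm high
Not all that is in view belongs to the job. Leave any pink look-alike of the part that bears lens_mid alone.

How it is judged:
By the outcome, as a careful person would: the job done as asked, in the order asked, and still so for the second after the job is handed in, while the arm keeps its last pose, push and grip.
It also fails if it takes over 67 s, if anything falls off the work surface, if the arm or the gripper's body presses on something with over 40 N, if the wrist force passes 120 N, or if a joint passes its speed limit or range.

## Robot

A 6-joint arm with a two-finger parallel gripper is mounted at the origin on the work surface. World frame = base frame: x ahead of the robot, y to its left, z up, the work surface at z = 0. Lengths are in m, angles in rad, forces in N, time in s.
With the tool pointing down it reaches from about 0.375 to 0.9 m from the base axis. Payload 3.1 kg.
Tool frame: the origin (TCP) lies on the front face of the gripper's body, between the roots of the fingers; the fingertips stand 70 mm ahead of it and the grasp point (between the pads) lies 51 mm ahead of it; z points along the fingers, y is the line along which they close (so a half turn about z gives the same grasp; the last joint's range is limited). The gripper opens to 87 mm and grips with 3 to 60 N. Pads are 19 mm wide; open, the fingers measure 117 mm over their backs; the gripper's body (75 mm by 190 mm) begins 51 mm behind the grasp point.
Start: joints at [1.125, 0.527, 1.433, -0, 1.181, -0.178], TCP at [0.165, 0.603, 0.292] pointing down, gripper open.
Joint ranges: [-3.08, 3.08], [-0.75, 2.2], [0.22, 2.44], [-1.43, 4.57], [0, 2.65], [-2.85, 2.85]. Speed limits (rad/s): [2.79, 2.79, 3.14, 3.14, 3.14, 3.14].

## Interface

Orientations are given as a unit quaternion [x, y, z, w].
In Python, from rig import robot, cams, ticket gives the robot as it stands. The module is installed in compiled form; this text tells all that it offers.
- The arm moves only by the shell command python3 -m crank 'ROWS' [FORCE]. ROWS is JSON, a list of rows, each a list of 7 numbers: the shift along the tool's x, y, z in cm, then the turn, a rotation vector about the tool's x, y, z in rad, then the closure, from 0 (fully open) to 1 (shut). A call has 1 to 5 rows; each row shifts and turns the commanded pose from where the row before left it, along the tool's axes as they then stand; what a row does not reach is not made up. A row lasts 1/8 s, in which the tool goes at most 62.5 mm and 10.7 degrees, less where a joint would pass 70% of its speed; a pose out of reach is approached as far as the arm can. A call is refused whole if a number of a shift passes 6.25 or a number of a turn 0.188, either way. A call with a gripper value outside its range is refused whole. The fingers move at their own pace and stop on an object; FORCE is the grip in N (left out, the last holds). Time passes only in rows, so rows that do not move let the fingers close. It gives the time, the measured TCP pose, the force, the opening and the grip force at its end, in the units of the state.
- robot.get_obs(): the state, without advancing time (a new reading comes with each control period).
- cams.camera(name): name is "side" or "top" or "wrist"; returns the picture (384x512x3 uint8, red, green, blue); there is no depth.
- cams.camera_info(name): a dict with "intrinsics" (3x3 intrinsics, pixels), "pose" (4x4, takes a point from camera to world coordinates). Camera axes: x right, y down, z forward; pixel columns grow to the right and rows downward; lengths in m; the calibration is good to about 2 mm. A picture is of the moment at which its call begins: read the wrist's pose just before it. camera_info takes no time and is no camera call; for the wrist camera it gives the pose at the moment of the call.
- ticket.hand_in(): hands the job in; it is judged then, once.
The state is a dict: "time": time; "q": joint angles; "joint_velocities": joint speeds; "joint_torque": joint torques, N m; "position": TCP position; "tool_rot": TCP orientation; "ft_force": force on the tool from outside, world axes, zero at the start; "moment": the same for the moment, N m; "grip_width": finger opening in m; "grip_force": force on a finger pad.
Only numpy, scipy, OpenCV 4.12 (cv2) and the standard library are available. Lean on these libraries where they do the work, as an engineer would, in place of code of your own. Each camera call takes 0.05 s, during which the arm holds its last target. There are 200 camera calls.

## Working session

There is one attempt and no reset: what is moved stays moved. The work goes in short steps, Python scripts to look and compute and a shell command to move; the robot and the scene stay as the last step left them, time stands still between calls to the robot, and variables do not carry over. Pictures are saved under pics/ and viewed, at most 10 in all, crops included, and the job is handed in when it is done.

```bash
mkdir -p pics; cat > h.py <<'E'
import numpy as np,cv2
from rig import robot,cams,ticket
from scipy.spatial.transform import Rotation as R
def snap(n,f):
    i=cams.camera_info(n); im=cams.camera(n); cv2.imwrite('pics/'+f,im[:,:,::-1]); np.savez('pics/'+f+'.npz',K=i['intrinsics'],P=i['pose']); return im
def ray(f,px):
    d=np.load('pics/'+f+'.npz'); K,P=d['K'],d['P']; v=P[:3,:3]@np.linalg.inv(K)@np.array([px[0],px[1],1.]); return P[:3,3],v/np.linalg.norm(v)
def onz(f,px,z):
    o,v=ray(f,px); return (o+v*(z-o[2])/v[2]).round(4)
def proj(f,p):
    d=np.load('pics/'+f+'.npz'); K,P=d['K'],d['P']; c=K@(P[:3,:3].T@(np.array(p)-P[:3,3])); return c[:2]/c[2]
def tool(p):  # world point -> tool frame cm
    o=robot.get_obs(); return (R.from_quat(o['tool_rot']).inv().apply(np.array(p)-o['position'])*100).round(2)
E
python3 - <<'E'
from h import *
a=snap('top','top0.png'); b=snap('side','side0.png'); o=robot.get_obs(); print({k:np.round(v,3) for k,v in o.items()}); 
for n in('top','side'): print(cams.camera_info(n)['pose'].round(2))
m=np.hstack([a,b])
cv2.imwrite('pics/both0.png',cv2.resize(np.vstack([a,b]),(800,1200),interpolation=cv2.INTER_CUBIC)[:600,:,::-1])
cv2.imwrite('pics/side0b.png',cv2.resize(b,(800,600),interpolation=cv2.INTER_CUBIC)[:,:,::-1])
E
```

```text
{'time': np.float64(0.1), 'q': array([ 1.126,  0.528,  1.434, -0.   ,  1.181, -0.178]), 'joint_velocities': array([-0.   , -0.004, -0.004,  0.001,  0.002,  0.001]), 'joint_torque': array([  0.   , -44.099, -17.715,   0.064,   0.053,  -0.   ]), 'position': array([0.165, 0.602, 0.291]), 'tool_rot': array([ 0.133,  0.991, -0.001, -0.   ]), 'ft_force': array([ 0.333,  0.062, -0.982]), 'moment': array([ 0.016, -0.001,  0.016]), 'grip_force': np.float64(0.0), 'grip_width': np.float64(0.087)}
[[-0.01 -1.    0.05  0.48]
 [-1.    0.01 -0.01 -0.  ]
 [ 0.01 -0.05 -1.    1.14]
 [ 0.    0.    0.    1.  ]]
[[ 0.76 -0.51  0.41 -0.11]
 [-0.65 -0.59  0.48 -0.75]
 [-0.01 -0.63 -0.78  1.38]
 [ 0.    0.    0.    1.  ]]
```

View pics/both0.png

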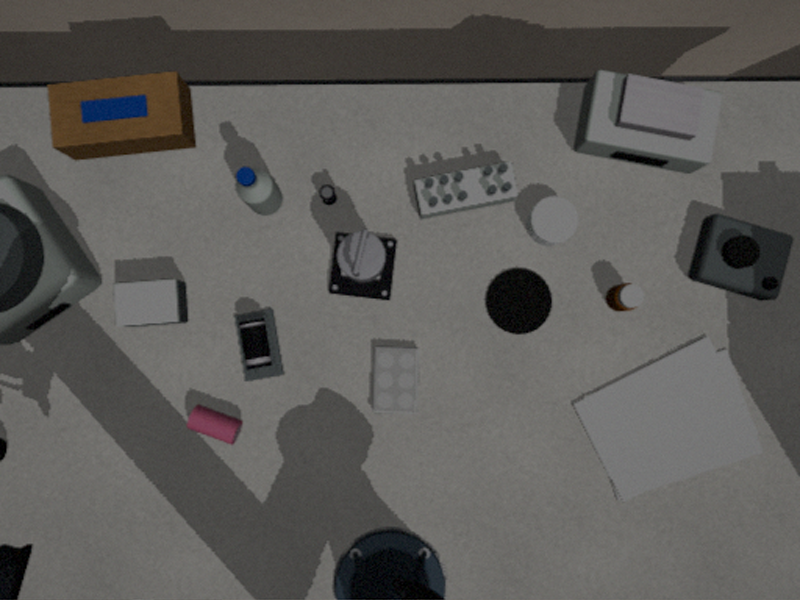

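View pics/side0b.png

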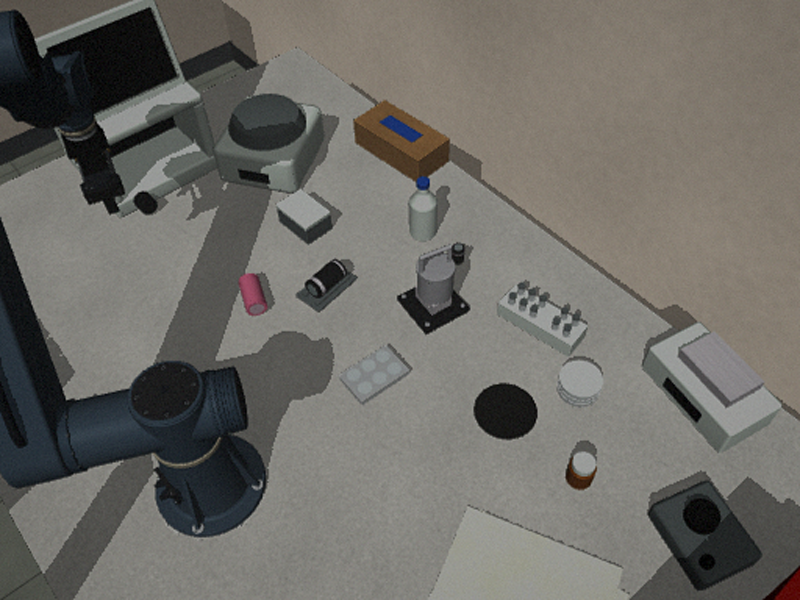

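Top view (800-px scale): the canister is at (360,255) on the black base plate (363,266), with the handle bar running from about (365,232) to (355,276). The mat is at (518,300). Three things could be the lens: the black barrel with silver rings in the tray at (256,344), the pink look-alike at (215,424), and the short lens at (328,194). The barrel in the tray is black, long and ringed, so it fits. I'll confirm that in an enlarged crop.

```bash
python3 - <<'E'
from h import *
im=cv2.imread('pics/top0.png'); g=im.max(2)
def blob(c,th,z,r=45):
    m=np.zeros_like(g); x,y=c; m[y-r:y+r,x-r:x+r]=(g[y-r:y+r,x-r:x+r]<th)*255
    m=cv2.morphologyEx(m,cv2.MORPH_OPEN,np.ones((3,3),np.uint8))
    cs=max(cv2.findContours(m,0,2)[0],key=cv2.contourArea); return cs
c=blob((331,192),35,.004); M=cv2.moments(c); p=(M['m10']/M['m00'],M['m01']/M['m00']); print('mat',p,onz('top0.png',p,.004),cv2.contourArea(c))
for n,cc,th,z in(('base',(232,175),40,.016),('tray',(165,220),75,.009)):
    c=blob(cc,th,z,32 if n=='tray' else 30)
    for s in (c,):
        b=cv2.boxPoints(cv2.minAreaRect(s)); w=np.array([onz('top0.png',q,z) for q in b]); print(n,b.round(1).tolist(),w.mean(0),w[:,:2].tolist())
a=im[130:260,135:265]; cv2.imwrite('pics/crop0.png',cv2.convertScaleAbs(cv2.resize(a,(600,600),interpolation=cv2.INTER_CUBIC),alpha=1.7))
E
```

```text
mat (331.54307116104866, 192.20366782900683) [ 0.5413 -0.2572  0.004 ] 1290.5
base [[212.0, 158.0], [252.0, 158.0], [252.0, 190.0], [212.0, 190.0]] [0.598525 0.04565  0.016   ] [[0.6476, 0.1059], [0.6466, -0.0153], [0.5494, -0.0143], [0.5505, 0.1063]]
tray [[149.8000030517578, 200.5], [173.89999389648438, 196.5], [181.0, 239.1999969482422], [156.89999389648438, 243.1999969482422]] [0.462125 0.247975 0.009   ] [[0.5207, 0.2953], [0.5323, 0.2223], [0.4034, 0.2008], [0.3921, 0.2735]]
```

View pics/crop0.png

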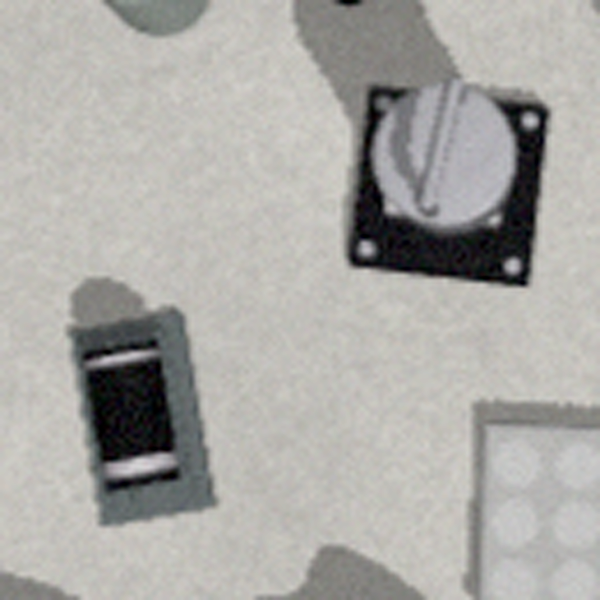

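The crop confirms the target: the black barrel with two silver rings lies in the tray at crop (130,412). The handle bar runs from (455,85) to (428,212). The base corners are (370,88), (549,103), (528,285) and (350,264), and the aluminium showing at (390,212) and (495,222) puts the groove along world x.

```bash
python3 - <<'E'
from h import *
s=600/130
px=lambda c:(c[0]/s+135-.5+.5/s,c[1]/s+130-.5+.5/s)
W=lambda c,z:onz('top0.png',px(c),z)
b=[W(c,.016) for c in((370,88),(549,103),(528,285),(350,264))]
print('base',np.mean(b,0)); d=b[0]-b[3]+b[1]-b[2]; print('groove yaw',np.degrees(np.arctan2(d[1],d[0])))
h1,h2=W((455,85),.186),W((428,212),.186); d=h1-h2; print('handle',(h1+h2)/2,np.degrees(np.arctan2(d[1],d[0])),np.linalg.norm(d))
print('lid c',W((445,155),.142))
t=[W(c,.008) for c in((70,325),(180,308),(216,505),(102,523))]; print('tray',np.mean(t,0)); d=t[0]-t[3]+t[1]-t[2]; print(np.degrees(np.arctan2(d[1],d[0])))
print('lens',W((131,413),.04))
r=R.from_quat(robot.get_obs()['tool_rot']).as_matrix(); print(r.round(3)); x=r[:,0]; print('tool x yaw',np.degrees(np.arctan2(x[1],x[0])))
print(tool([*((h1+h2)/2)[:2],.235]))
E
```

```text
base [0.611675 0.0457   0.016   ]
groove yaw -6.924305195253449
handle [0.6116 0.043  0.186 ] -12.392023058211631 0.0726936035700529
lid c [0.6139 0.043  0.142 ]
tray [0.462925 0.24825  0.008   ]
9.832129410716574
lens [0.4646 0.2482 0.04  ]
[[-0.965  0.264 -0.001]
 [ 0.264  0.965 -0.002]
 [ 0.    -0.002 -1.   ]]
tool x yaw 164.71422763426273
[-57.88 -42.17   5.7 ]
```

```bash
python3 -m crank '[[-2.4,-1.8,0,0,0,-0.05,0],[-4.8,-3.5,0,0,0,0,0],[-4.8,-3.5,0,0,0,0,0],[-4.8,-3.5,0,0,0,0,0],[-4.8,-3.5,0,0,0,0,0]]' 20
python3 -m crank '[[-4.8,-3.5,0,0,0,0,0],[-4.8,-3.5,0,0,0,0,0],[-4.8,-3.5,0,0,0,0,0],[-4.8,-3.5,0,0,0,0,0],[-2.5,-1.8,0,0,0,0,0]]'
python3 -m crank '[[0,0,0,0,0,0,0],[0,0,0,0,0,0,0]]'
python3 - <<'E'
from h import *
im=snap('wrist','w1.png'); cv2.imwrite('pics/w1b.png',cv2.convertScaleAbs(im[:,:,::-1],alpha=1.5)); print(tool([.6116,.043,.235]),cams.camera_info('wrist')['pose'].round(3))
print(proj('w1.png',[.6116,.043,.189]),proj('w1.png',[.6117,.0457,.016]))
E
```

```text
time: 0.72
position: [0.3414, 0.3996, 0.292]
tool_rot: [0.108, 0.994, -0.0, -0.0]
ft_force: [0.6, -0.4, -0.1]
grip_width: 0.087
grip_force: 0.0
time: 1.35
position: [0.5204, 0.1976, 0.2919]
tool_rot: [0.11, 0.994, -0.0, 0.0]
ft_force: [-0.3, -0.6, -0.6]
grip_width: 0.087
grip_force: 0.0
time: 1.6
position: [0.5175, 0.2005, 0.2918]
tool_rot: [0.108, 0.994, 0.0, -0.001]
ft_force: [-0.1, -0.5, -0.4]
grip_width: 0.0871
grip_force: 0.0
[-12.61 -13.41   5.67] [[ 0.214  0.941  0.263  0.446]
 [ 0.977 -0.207 -0.057  0.217]
 [ 0.001  0.269 -0.963  0.384]
 [ 0.     0.     0.     1.   ]]
[ 76.53804654 378.18363818] [151.36447449 265.09622095]
```

View pics/w1b.png

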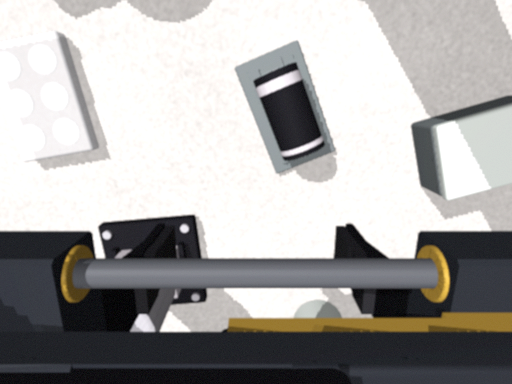

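The wrist view shows the lens in the tray, with its centre near (290,112), and the base plate at (150,260). I'll move over the handle.

```bash
python3 -m crank '[[-3.2,-3.4,0,0,0,0,0],[-3.2,-3.4,0,0,0,0,0],[-3.2,-3.4,0,0,0,0,0],[-3,-3.2,0,0,0,0,0],[0,0,0,0,0,0,0]]'
python3 -m crank '[[0,0,0,0,0,0,0]]'
python3 - <<'E'
from h import *
W=lambda c,z:onz('w1.png',c,z)
t=[W(c,.008) for c in((298,42),(333,150),(278,173),(236,66))]; print('tray',np.mean(t,0)); d=t[0]-t[1]+t[3]-t[2]; print(np.degrees(np.arctan2(d[1],d[0])))
e=[W(c,.034) for c in((255,95),(297,63),(283,160),(325,148))]; print('lens',np.mean(e,0),[x.tolist() for x in e])
im=snap('wrist','w2.png'); cv2.imwrite('pics/w2b.png',cv2.convertScaleAbs(im[:,:,::-1],alpha=1.5)); print(tool([.6116,.043,.235]))
print(proj('w2.png',[.6116,.043,.189]))
E
```

```text
time: 2.28
position: [0.6137, 0.0411, 0.2922]
tool_rot: [0.109, 0.994, -0.0, 0.001]
ft_force: [-0.4, 0.6, 0.5]
grip_width: 0.0868
grip_force: 0.0
time: 2.4
position: [0.6116, 0.0438, 0.2919]
tool_rot: [0.108, 0.994, 0.0, -0.001]
ft_force: [0.2, -1.5, -0.7]
grip_width: 0.0868
grip_force: 0.0
tray [0.462025 0.25015  0.008   ]
-170.79379222932897
lens [0.469325 0.2499   0.034   ] [[0.4387, 0.2183, 0.034], [0.4175, 0.2667, 0.034], [0.5121, 0.2337, 0.034], [0.509, 0.2809, 0.034]]
[-0.04 -0.1   5.7 ]
[253.44647443 220.54351836]
```

View pics/w2b.png

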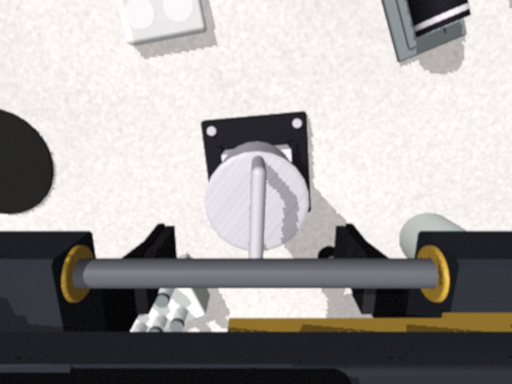

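The handle bar runs vertically through columns 256–258, midway between the fingers. I'll descend and grip.

```bash
python3 -m crank '[[0,0,2.5,0,0,0,0],[0,0,2.2,0,0,0,0],[0,0,1.0,0,0,0,0],[0,0,0,0,0,0,0.4],[0,0,0,0,0,0,0.8]]' 35
python3 -m crank '[[0,0,0,0,0,0,1],[0,0,0,0,0,0,1],[0,0,0,0,0,0,1],[0,0,0,0,0,0,1],[0,0,0,0,0,0,1]]'
python3 -m crank '[[0,0,0,0,0,0,1],[0,0,0,0,0,0,1],[0,0,-0.6,0,0,0,1],[0,0,-0.6,0,0,0,1],[0,0,0,0,0,0,1]]'
```

```text
time: 3.08
position: [0.6131, 0.0426, 0.2362]
tool_rot: [0.108, 0.994, 0.0, 0.001]
ft_force: [-0.1, -0.0, 0.5]
grip_width: 0.074
grip_force: 0.0
time: 3.7
position: [0.6127, 0.0422, 0.2352]
tool_rot: [0.108, 0.994, 0.0, -0.0]
ft_force: [0.5, 0.3, -0.1]
grip_width: 0.0252
grip_force: 0.0
time: 4.32
position: [0.6128, 0.0421, 0.2476]
tool_rot: [0.108, 0.994, -0.0, 0.0]
ft_force: [-0.5, -0.9, -4.7]
grip_width: 0.0091
grip_force: 34.9
```

```bash
python3 -m crank '[[0,0,-1.5,0,0,0,1],[0,-0.5,-1.5,0,0,0,1],[0,-1.5,-0.8,0,0,0,1],[0.1,-2.5,0,0,0,0,1],[0.1,-3,0,0,0,0,1]]'
python3 -m crank '[[0.1,-3.5,0,0,0,0,1],[0.1,-3.5,0,0,0,0,1],[0.1,-3.5,0,0,0,0,1],[0,-3.5,0,0,0,0,1],[0,-3,0,0,0,0,1]]'
python3 -m crank '[[0,-2.5,0,0,0,0,1],[0,-1.8,0,0,0,0,1],[0,-1.2,0,0,0,0,1],[0,-0.6,0,0,0,0,1],[0,0,0,0,0,0,1]]'
python3 - <<'E'
from h import *
im=snap('wrist','w3.png'); cv2.imwrite('pics/w3b.png',cv2.convertScaleAbs(im[:,:,::-1],alpha=1.5)); print(tool([.5413,-.2572,.185]))
im=snap('top','top1.png')
im=cv2.convertScaleAbs(im[120:250,180:400],alpha=1.7); cv2.imwrite('pics/t1b.png',cv2.resize(im[:,:,::-1],(800,473)))
E
```

```text
time: 4.95
position: [0.5942, -0.0319, 0.2861]
tool_rot: [0.108, 0.994, -0.0, 0.0]
ft_force: [0.9, -0.4, -3.2]
grip_width: 0.0087
grip_force: 34.9
time: 5.58
position: [0.5542, -0.1984, 0.2859]
tool_rot: [0.109, 0.994, -0.001, 0.0]
ft_force: [-0.0, -0.6, -4.3]
grip_width: 0.0086
grip_force: 34.9
time: 6.2
position: [0.542, -0.2554, 0.2852]
tool_rot: [0.108, 0.994, 0.0, -0.0]
ft_force: [-0.6, 1.5, -4.8]
grip_width: 0.0086
grip_force: 34.9
[ 0.02 -0.24 10.02]
```

View pics/w3b.png

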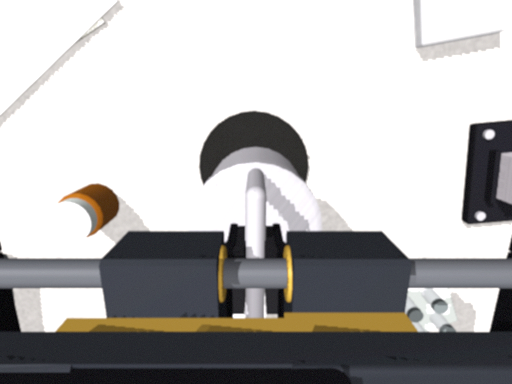

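The handle is held centred at column 257, and the canister hangs above the mat (255,160). I'll lower it, slowing near the mat.

```bash
python3 -m crank '[[0,-0.2,1.5,0,0,0,1],[0,0,2.5,0,0,0,1],[0,0,2.5,0,0,0,1],[0,0,1.5,0,0,0,1],[0,0,0.7,0,0,0,1]]'
python3 -m crank '[[0,0,0.4,0,0,0,1],[0,0,0.2,0,0,0,1],[0,0,0.2,0,0,0,1],[0,0,0.1,0,0,0,1],[0,0,0.1,0,0,0,1]]'
python3 -m crank '[[0,0,0.1,0,0,0,1],[0,0,0.05,0,0,0,1],[0,0,0,0,0,0,1]]'
```

```text
time: 6.92
position: [0.5413, -0.2571, 0.1969]
tool_rot: [0.108, 0.994, 0.0, -0.001]
ft_force: [-0.1, 0.4, -3.8]
grip_width: 0.0088
grip_force: 34.9
time: 7.55
position: [0.5417, -0.2576, 0.1885]
tool_rot: [0.108, 0.994, -0.0, 0.0]
ft_force: [0.3, -0.7, -5.0]
grip_width: 0.0086
grip_force: 34.9
time: 7.92
position: [0.5416, -0.2575, 0.1867]
tool_rot: [0.108, 0.994, 0.0, -0.0]
ft_force: [0.9, 0.6, -3.6]
grip_width: 0.0088
grip_force: 34.9
```

```bash
python3 -m crank '[[0,0,0.08,0,0,0,1],[0,0,0.08,0,0,0,1],[0,0,0,0,0,0,1]]'
python3 -m crank '[[0,0,0.07,0,0,0,1],[0,0,0,0,0,0,1]]'
```

```text
time: 8.3
position: [0.5418, -0.2574, 0.1863]
tool_rot: [0.108, 0.994, -0.0, 0.001]
ft_force: [-0.7, 2.8, 4.9]
grip_width: 0.009
grip_force: 34.9
time: 8.55
position: [0.5419, -0.2573, 0.1863]
tool_rot: [0.108, 0.994, -0.0, 0.001]
ft_force: [-1.7, 3.2, 9.8]
grip_width: 0.0087
grip_force: 34.9
```

Contact at 9.8 N. I'll ease up and release.

```bash
python3 -m crank '[[0,0,-0.13,0,0,0,1],[0,0,0,0,0,0,1]]' 4
python3 -m crank '[[0,0,0,0,0,0,0.8],[0,0,0,0,0,0,0.5],[0,0,0,0,0,0,0],[0,0,0,0,0,0,0],[0,0,0,0,0,0,0]]' 
python3 -m crank '[[0,0,0,0,0,0,0],[0,0,-1.5,0,0,0,0],[0,0,-3,0,0,0,0],[0,0,-3,0,0,0,0],[0,0,-2.5,0,0,0,0]]'
python3 - <<'E'
from h import *
a=snap('top','top2.png');b=snap('side','side2.png');w=snap('wrist','w4.png')
s=lambda im,y,x,h,wd:cv2.resize(cv2.convertScaleAbs(im[y:y+h,x:x+wd],alpha=1.6),(400,300),interpolation=cv2.INTER_CUBIC)
A=np.hstack([s(a,140,260,105,140),s(b,195,250,120,160)]);B=np.hstack([s(w,60,100,240,320),s(a,120,180,75,100)])
cv2.imwrite('pics/m2.png',np.vstack([A,B])[:,:,::-1])
E
```

```text
time: 8.8
position: [0.5419, -0.2575, 0.1861]
tool_rot: [0.108, 0.994, -0.0, 0.0]
ft_force: [-1.1, 0.9, 3.3]
grip_width: 0.0099
grip_force: 4.0
time: 9.43
position: [0.5416, -0.2576, 0.1857]
tool_rot: [0.108, 0.994, -0.0, -0.0]
ft_force: [0.4, -0.2, 0.3]
grip_width: 0.0495
grip_force: 0.0
time: 10.05
position: [0.5418, -0.2577, 0.2882]
tool_rot: [0.108, 0.994, -0.001, 0.001]
ft_force: [0.3, 0.4, -0.1]
grip_width: 0.0864
grip_force: 0.0
```

View pics/m2.png

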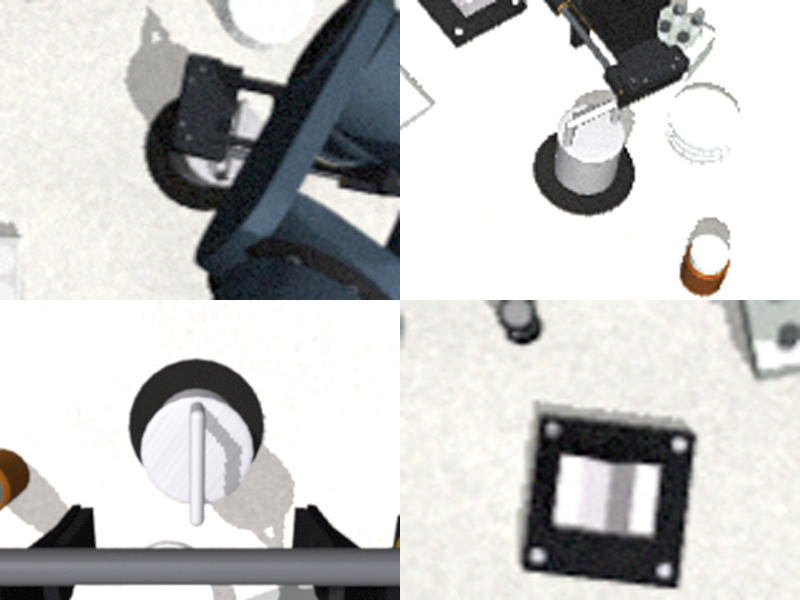

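The canister stands upright, wholly on the mat, and released. The V-block is clear, with its base corners at about (540,415), (694,430), (678,587) and (523,570) in the lower-right panel. I'll pass over the block for a close measurement.

```bash
python3 -m crank '[[0,3,0,0,0,0,0],[0,6,0,0,0,0,0],[0,6,0,0,0,0,0],[0,6,0,0,0,0,0],[0,5,0,0,0,0,0]]'
python3 -m crank '[[0,3,0,0,0,0,0],[0,1,0,0,0,0,0],[0,0,0,0,0,0,0],[0,0,0,0,0,0,0]]'
python3 - <<'E'
from h import *
w=snap('wrist','w5.png'); cv2.imwrite('pics/w5b.png',cv2.convertScaleAbs(w[60:260,130:380],alpha=1.2)[:,:,::-1].repeat(3,0).repeat(3,1))
for f,c in(('top2.png',(232,175)),('w5.png',None)):
    im=cv2.imread('pics/'+f); g=im.max(2)
    if c is None: c=proj(f,[.6117,.0457,.016]).round().astype(int)
    r=30 if 'top' in f else 75
    m=np.zeros_like(g); x,y=c; m[max(0,y-r):y+r,x-r:x+r]=(g[max(0,y-r):y+r,x-r:x+r]<45)*255
    m=cv2.morphologyEx(m,cv2.MORPH_OPEN,np.ones((3,3),np.uint8))
    h=max(cv2.findContours(m,0,2)[0],key=cv2.contourArea)
    b=cv2.approxPolyN(h,4)[0] if hasattr(cv2,'approxPolyN') else cv2.boxPoints(cv2.minAreaRect(h))
    W=np.array([onz(f,q,.016) for q in b]); print(f,c,b.tolist(),W.mean(0),(W[:,:2]).tolist())
E
```

```text
time: 10.82
position: [0.597, -0.0012, 0.2844]
tool_rot: [0.108, 0.994, 0.0, -0.001]
ft_force: [0.7, -1.4, 0.1]
grip_width: 0.0871
grip_force: 0.0
time: 11.32
position: [0.6059, 0.0341, 0.2854]
tool_rot: [0.109, 0.994, -0.0, -0.0]
ft_force: [0.5, 1.0, -0.1]
grip_width: 0.0873
grip_force: 0.0
top2.png (232, 175) [[253, 153], [249, 191], [210, 187], [215, 148]] [0.6115   0.046325 0.016   ] [[0.6618, -0.0184], [0.5465, -0.0052], [0.5596, 0.1123], [0.6781, 0.0966]]
w5.png [266 171] [[320, 215], [223, 223], [210, 125], [316, 115]] [0.61235 0.0474  0.016  ] [[0.6776, 0.0979], [0.6624, -0.0174], [0.5473, -0.0034], [0.5621, 0.1125]]
```

View pics/w5b.png

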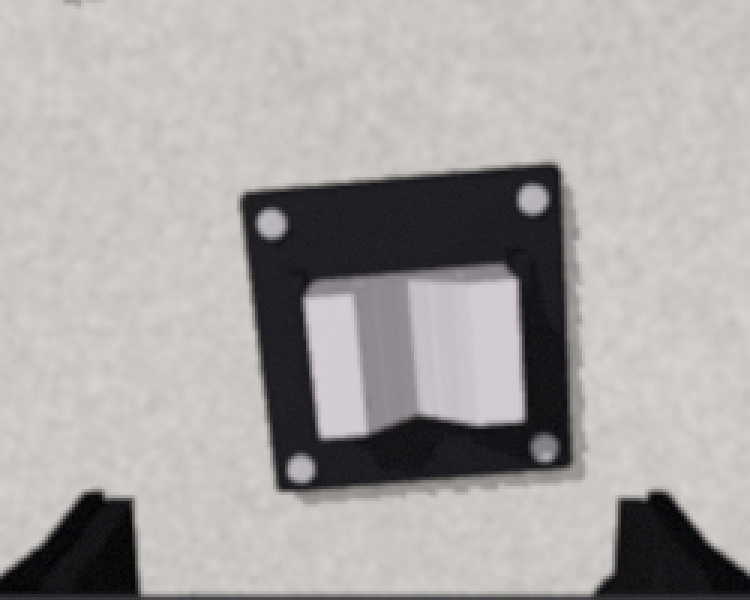

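The block's flat-top corners are at crop (303,294), (319,438), (518,277) and (525,424). I'll compute the seat and go over the lens.

```bash
python3 -m crank '[[2.5,2.5,0,0,0,0,0],[4.2,4,0,0,0,0,0],[4.2,4.1,0,0,0,0,0],[4.2,4.1,0,0,0,0,0],[3.3,3.3,0,0,0,0,0]]'
python3 -m crank '[[0,0,0,0,0,-0.128,0],[0,0,0,0,0,-0.128,0],[0,0,0,0,0,-0.128,0],[0,0,0,0,0,0,0],[0,0,0,0,0,0,0]]'
python3 - <<'E'
from h import *
c=[onz('w5.png',((a+.5)/3-.5+130,(b+.5)/3-.5+60),.054) for a,b in((303,294),(319,438),(518,277),(525,424))]
print('seat',np.mean(c,0)); d=c[1]-c[0]+c[3]-c[2]; print(np.degrees(np.arctan2(d[1],d[0])),[x[:2].tolist() for x in c])
w=snap('wrist','w6.png'); cv2.imwrite('pics/w6b.png',cv2.convertScaleAbs(w[60:260,130:380],alpha=1.5)[:,:,::-1].repeat(3,0).repeat(3,1))
r=R.from_quat(robot.get_obs()['tool_rot']).as_matrix()[:,0];print(np.degrees(np.arctan2(r[1],r[0])), proj('w6.png',[.4646,.2482,.032]),tool([.4646,.2482,.092]))
E
```

```text
time: 12.0
position: [0.4641, 0.2513, 0.286]
tool_rot: [0.109, 0.994, 0.0, 0.0]
ft_force: [1.1, -0.0, 0.2]
grip_width: 0.0868
grip_force: 0.0
time: 12.62
position: [0.4654, 0.2502, 0.2858]
tool_rot: [-0.082, 0.997, -0.0, 0.0]
ft_force: [-0.6, -0.3, 0.3]
grip_width: 0.0871
grip_force: 0.0
seat [0.612625 0.04705  0.054   ]
-7.44813527005046 [[0.582, 0.0144], [0.6329, 0.0078], [0.592, 0.0864], [0.6436, 0.0796]]
-170.55773549793375 [253.06613776 170.24704595] [ 0.11 -0.2  19.38]
```

View pics/w6b.png

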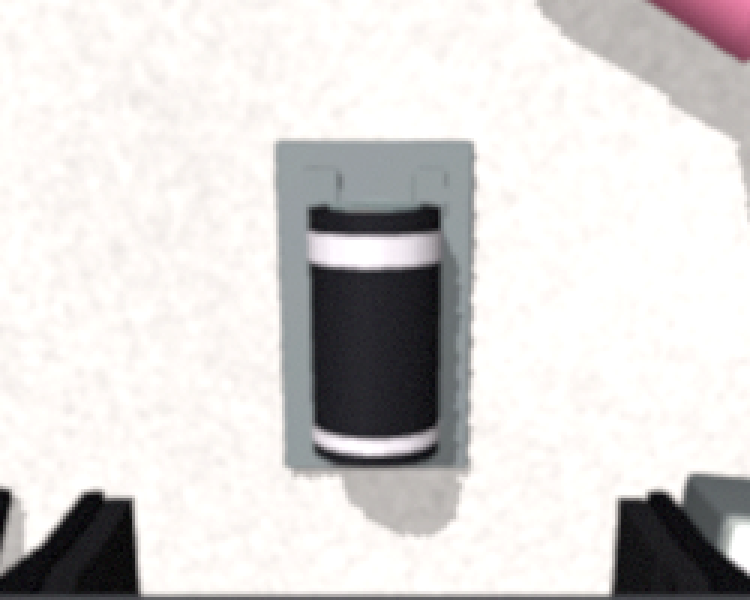

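```bash
python3 - <<'E'
from h import *
px=lambda a,b:((a+.5)/3-.5+130,(b+.5)/3-.5+60)
for n,b in(('near?',208),('r1a',234),('r1b',268),('r2a',439),('r2b',456),('far',464)):
    p=onz('w6.png',px(374.5,b),.056); print(n,p,tool(p))
E
```

```text
near? [0.4185 0.2422 0.056 ] [ 4.76 -0.03 22.98]
r1a [0.4269 0.2436 0.056 ] [ 3.91 -0.03 22.98]
r1b [0.438  0.2454 0.056 ] [ 2.78 -0.04 22.98]
r2a [0.4972 0.2552 0.056 ] [-3.22 -0.04 22.98]
r2b [0.5034 0.2562 0.056 ] [-3.85 -0.05 22.98]
far [0.5064 0.2567 0.056 ] [-4.15 -0.05 22.98]
```

```bash
python3 -m crank '[[0.34,0,3.5,0,0,0,0],[0,0,5.5,0,0,0,0],[0,0,5.5,0,0,0,0],[0,0,3.5,0,0,0,0],[0,0,1.3,0,0,0,0]]' 20
python3 -m crank '[[0,0,0,0,0,0,0],[0,0,0,0,0,0,0.4],[0,0,0,0,0,0,0.6],[0,0,0,0,0,0,0.8],[0,0,0,0,0,0,0.8]]'
python3 -m crank '[[0,0,0,0,0,0,0.8],[0,0,0,0,0,0,0.8]]'
```

```text
time: 13.3
position: [0.461, 0.2498, 0.0908]
tool_rot: [-0.083, 0.997, -0.0, -0.002]
ft_force: [1.1, 0.5, 0.5]
grip_width: 0.087
grip_force: 0.0
time: 13.92
position: [0.4619, 0.2504, 0.0933]
tool_rot: [-0.084, 0.997, 0.0, 0.0]
ft_force: [0.0, 0.4, -0.1]
grip_width: 0.0551
grip_force: 0.0
time: 14.18
position: [0.4619, 0.2502, 0.093]
tool_rot: [-0.084, 0.996, -0.0, 0.0]
ft_force: [-0.5, -0.0, 2.8]
grip_width: 0.0476
grip_force: 20.0
```

Barrel gripped (opening 47.6 mm, 20 N). I'll lift, turn to the groove heading and carry it over.

```bash
python3 -m crank '[[0,0,-0.8,0,0,0,0.8],[0,0,-2,0,0,0,0.8],[0,0,-3,0,0,0.145,0.8],[0,0,-2.5,0,0,0.145,0.8],[0,0,-1,0,0,0,0.8]]'
python3 -m crank '[[-1.4,-1.5,0,0,0,0,0.8],[-2.8,-3,0,0,0,0,0.8],[-3.2,-3.4,0,0,0,0,0.8],[-3.2,-3.4,0,0,0,0,0.8],[-3,-3,0,0,0,0,0.8]]'
python3 -m crank '[[-2.2,-2.3,0,0,0,0,0.8],[-1.2,-1.2,0,0,0,0,0.8],[-0.4,-0.5,0,0,0,0,0.8],[0,0,0,0,0,0,0.8],[0,0,0,0,0,0,0.8]]'
python3 - <<'E'
from h import *
w=snap('wrist','w7.png'); cv2.imwrite('pics/w7b.png',cv2.convertScaleAbs(w[60:310,100:410],alpha=1.5)[:,:,::-1].repeat(2,0).repeat(2,1))
r=R.from_quat(robot.get_obs()['tool_rot']).as_matrix()[:,0];print(np.degrees(np.arctan2(r[1],r[0])), tool([.6125,.047,.129]))
E
```

```text
time: 14.8
position: [0.462, 0.2505, 0.187]
tool_rot: [0.06, 0.998, 0.0, 0.001]
ft_force: [0.5, 0.3, -2.6]
grip_width: 0.0474
grip_force: 20.0
time: 15.42
position: [0.5799, 0.0889, 0.1842]
tool_rot: [0.061, 0.998, -0.0, -0.001]
ft_force: [0.2, -0.3, -1.5]
grip_width: 0.0476
grip_force: 20.0
time: 16.05
position: [0.6111, 0.0484, 0.1856]
tool_rot: [0.061, 0.998, 0.0, -0.001]
ft_force: [-0.8, -0.2, -2.4]
grip_width: 0.0478
grip_force: 20.0
173.04915613146812 [-0.15 -0.13  5.67]
```

View pics/w7b.png

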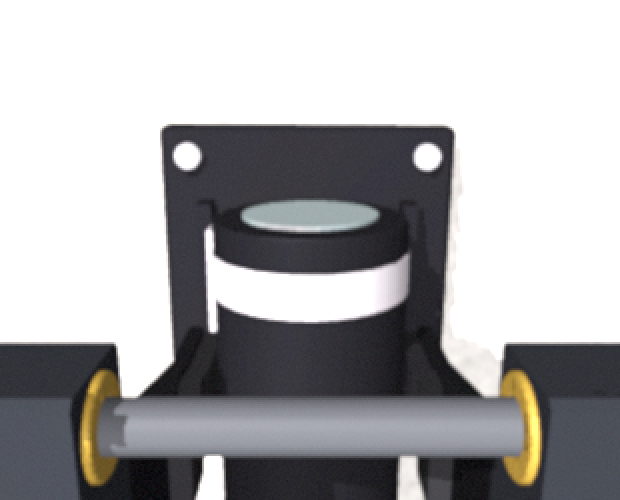

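The barrel is held straight: the base screws at (187,156) and (427,156) are level, with their midpoint about 2 mm left of the barrel axis at column 312, which matches the computed −0.15 cm. I'll shift and lower.

```bash
python3 -m crank '[[-0.15,-0.15,1.5,0,0,0,0.8],[0,0,2,0,0,0,0.8],[0,0,1.2,0,0,0,0.8],[0,0,0.4,0,0,0,0.8],[0,0,0,0,0,0,0.8]]'
python3 -m crank '[[0,0,0.2,0,0,0,0.8],[0,0,0.1,0,0,0,0.8],[0,0,0.1,0,0,0,0.8],[0,0,0.05,0,0,0,0.8],[0,0,0,0,0,0,0.8]]'
```

```text
time: 16.73
position: [0.6134, 0.0458, 0.1345]
tool_rot: [0.061, 0.998, -0.0, -0.0]
ft_force: [0.0, -0.0, -1.5]
grip_width: 0.0474
grip_force: 20.0
time: 17.35
position: [0.6133, 0.0457, 0.1303]
tool_rot: [0.061, 0.998, -0.0, 0.0]
ft_force: [1.0, 0.6, -2.8]
grip_width: 0.0472
grip_force: 20.0
```

```bash
python3 -m crank '[[0.07,0.1,0.05,0,0,0,0.8],[0,0,0.05,0,0,0,0.8],[0,0,0,0,0,0,0.8]]'
python3 -m crank '[[0,0,0.05,0,0,0,0.8],[0,0,0,0,0,0,0.8]]'
```

```text
time: 17.73
position: [0.6127, 0.0468, 0.1292]
tool_rot: [0.061, 0.998, -0.0, -0.0]
ft_force: [0.0, 0.4, -2.6]
grip_width: 0.0474
grip_force: 20.0
time: 17.98
position: [0.6128, 0.0467, 0.1291]
tool_rot: [0.061, 0.998, 0.0, 0.0]
ft_force: [-1.6, -0.5, -0.3]
grip_width: 0.0475
grip_force: 20.0
```

Touchdown: the load moved from −2.6 to −0.3 N. I'll release, rise and look.

```bash
python3 -m crank '[[0,0,0,0,0,0,0.45],[0,0,0,0,0,0,0.3],[0,0,0,0,0,0,0.1],[0,0,0,0,0,0,0],[0,0,0,0,0,0,0]]' 5
python3 -m crank '[[0,0,0,0,0,0,0],[0,0,-1.5,0,0,0,0],[0,0,-3,0,0,0,0],[0,0,-3,0,0,0,0],[0,0,-3,0,0,0,0.6]]'
python3 -m crank '[[0,0,-3,0,0,0,1],[0,0,-2,0,0,0,1],[0,0,0,0,0,0,1],[0,0,0,0,0,0,1],[0,0,0,0,0,0,1]]' 20
python3 - <<'E'
from h import *
w=snap('wrist','w8.png'); cv2.imwrite('pics/w8b.png',cv2.convertScaleAbs(w[40:300,110:400],alpha=1.5)[:,:,::-1].repeat(2,0).repeat(2,1))
print(tool([.6125,.047,.162]))
E
```

```text
time: 18.6
position: [0.6128, 0.0467, 0.1287]
tool_rot: [0.061, 0.998, -0.0, 0.0]
ft_force: [0.4, -0.2, 0.6]
grip_width: 0.08
grip_force: 0.0
time: 19.23
position: [0.6129, 0.0467, 0.2358]
tool_rot: [0.061, 0.998, -0.0, 0.001]
ft_force: [0.6, 0.1, 0.6]
grip_width: 0.0824
grip_force: 0.0
time: 19.85
position: [0.6121, 0.0468, 0.2826]
tool_rot: [0.061, 0.998, 0.0, -0.001]
ft_force: [-0.5, 0.1, -0.2]
grip_width: 0.0352
grip_force: 0.0
[-0.05  0.03 12.06]
```

View pics/w8b.png

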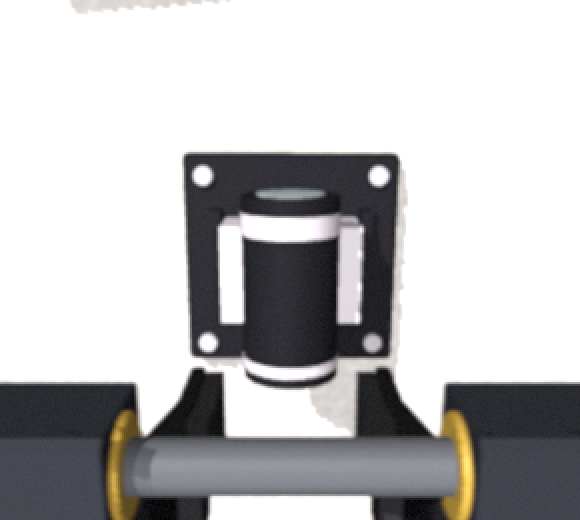

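The barrel lies in the groove, columns 243–338 against the block's 219–363, so it is laterally centred and straight. I'll check the lengthwise centring from its end at (290,386).

```bash
python3 - <<'E'
from h import *
px=lambda a,b:((a+.5)/2-.5+110,(b+.5)/2-.5+40)
f='w8.png'; s=np.array([.6125,.047,.092]); ax=np.array([np.cos(np.radians(-7.1)),np.sin(np.radians(-7.1)),0])
for n,c,z in(('far top',(290,386),.092),('near top',(290,201),.092),('blk L near',(219,226),.054),('blk L far',(219,324),.054),('blk R near',(362,224),.054),('blk R far',(361,323),.054)):
    p=onz(f,px(*c),z); print(n,p,((p-s)@ax*1000).round(1))
E
python3 -m crank '[[0,0,3,0,0,0,1],[0,0,4,0,0,0,1],[0,0,2.5,0,0,0,1],[0,0,1,0,0,0,1],[0,0,0,0,0,0,1]]'
```

```text
far top [0.6572 0.0413 0.092 ] 45.1
near top [0.5709 0.052  0.092 ] -41.9
blk L near [0.5831 0.0147 0.054 ] -25.2
blk L far [0.6339 0.0069 0.054 ] 26.2
blk R near [0.5909 0.0858 0.054 ] -26.2
blk R far [0.6424 0.0805 0.054 ] 25.5
time: 20.52
position: [0.6126, 0.0468, 0.178]
tool_rot: [0.061, 0.998, 0.0, -0.001]
ft_force: [-0.5, 0.7, 0.8]
grip_width: 0.0007
grip_force: 0.0
```

The barrel is centred to within about 1.5 mm. Now I'll press.

```bash
python3 -m crank '[[0,0,0.8,0,0,0,1],[0,0,0.4,0,0,0,1],[0,0,0.2,0,0,0,1],[0,0,0.1,0,0,0,1],[0,0,0,0,0,0,1]]'
python3 -m crank '[[0,0,0.1,0,0,0,1],[0,0,0.1,0,0,0,1],[0,0,0.1,0,0,0,1],[0,0,0,0,0,0,1],[0,0,0,0,0,0,1]]'
```

```text
time: 21.15
position: [0.6128, 0.0468, 0.1639]
tool_rot: [0.061, 0.998, -0.0, 0.0]
ft_force: [0.0, 0.2, 0.0]
grip_width: 0.0004
grip_force: 0.0
time: 21.78
position: [0.6129, 0.0468, 0.161]
tool_rot: [0.061, 0.998, 0.0, 0.0]
ft_force: [-0.1, -0.9, 2.4]
grip_width: 0.0003
grip_force: 1.4
```

```bash
python3 -m crank '[[0,0,0.1,0,0,0,1],[0,0,0.1,0,0,0,1],[0,0,0.1,0,0,0,1],[0,0,0.1,0,0,0,1],[0,0,0,0,0,0,1]]'
python3 -m crank '[[0,0,0.1,0,0,0,1],[0,0,0.05,0,0,0,1],[0,0,0,0,0,0,1],[0,0,0,0,0,0,1]]'
```

```text
time: 22.4
position: [0.6129, 0.0468, 0.1572]
tool_rot: [0.061, 0.998, -0.0, 0.0]
ft_force: [-1.7, 0.2, 6.1]
grip_width: 0.0004
grip_force: 3.1
time: 22.9
position: [0.6129, 0.0468, 0.1559]
tool_rot: [0.061, 0.998, -0.0, 0.0]
ft_force: [-1.2, 0.2, 7.9]
grip_width: 0.0006
grip_force: 3.7
```

```bash
python3 -m crank '[[0,0,0,0,0,0,1],[0,0,0,0,0,0,1],[0,0,0,0,0,0,1],[0,0,0,0,0,0,1]]' && python3 -c "
from rig import ticket
print(ticket.hand_in())"
```

```text
time: 23.4
position: [0.6129, 0.0468, 0.156]
tool_rot: [0.061, 0.998, -0.0, 0.0]
ft_force: [-2.1, 0.9, 7.2]
grip_width: 0.0006
grip_force: 3.7
the job is handed in; nothing more can be done
None
```

The job is handed in at 23.4 s: the canister stands released on the mat, and the barrel is centred in the groove and held pressed about 5–6 mm down at roughly 7 N (travel estimated from tool height and force, not checked in a picture); I viewed 11 pictures, one over the limit of 10.

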